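# Raise the bay barrier and park the cryo box

## Task

A small pale-blue storage box stands in front of an empty parking bay whose counterweighted barrier bar is shut. With the fingertips, push the free end of that bar up past its balance point so that it stays raised by itself, then push the box along the bench through the open entrance until it is fully home against the bay's end stop, and leave the bar up. Grasp and lift nothing, keep the other bay's barrier shut, and do not disturb the jar in it or the other things standing about.

Things in the scene. Friction and masses are not known exactly. Their poses are not given: they have to be found in the camera images.
- bay_empty: One of two like parking bays fixed to the bench; this one, left or right, is empty with the box before it. Origin on the bench top, mid-entrance, in the barrier's plane; +x runs into the bay (away from the robot), +y left, z up. White slippery rails 24 mm high leave a lane 88 mm wide (85 mm at the throat, x = -10 mm), flared to 110 mm at its mouth (x = -48 mm). A bar rest 78 mm high stands at y = -54 mm.
- bay_stop (a point): Middle of the empty bay's end stop, on its inner face (bay x = +85 mm), 20 mm above the bench; the stop is 100 mm wide and 34 mm high.
- empty_barrier (a joint): Hinge value of this barrier: 0 = shut, bar level across the entrance; grows as the free end rises; 1.75 = raised stop, leaning slightly outward. Axis along the bay's x. Counterweighted: below the balance point (about 0.7 rad) it falls shut, past it it falls on to the raised stop and stays. Raising takes under 1 N at the free end.
- empty_barrier_hinge (a point): Point on the hinge axis of the empty bay's barrier, bay frame (0, +70, +75) mm. The hinge post (26 mm wide, 92 mm high) is just behind it, x = +14 to +24 mm. The dark counterweight (42 mm diameter, 36 mm long) is by the hinge on the robot's side, x = -28 to +8 mm.
- empty_barrier_end (a point): Centre of a black rubber sleeve (18 mm diameter, 40 mm long) at the bar's free end, 165 mm from the hinge. Shut: 75 mm above the bench at bay y = -95 mm, right of the lane, 66 mm clear below. The steel bar is 12 mm thick; a 4 x 66 mm plate hangs under it in the lane to 37 mm above the bench and blocks the box. Axes turn with the bar.
- store_box: Loose pale-blue lidded cryo storage box, 71 x 70 x 53 mm, about 0.16 kg, to be pushed, not lifted. Origin at the centre of its underside, z up, axes along its sides. Starts with its origin 65 to 90 mm before the barrier, within 8 mm of the middle of the lane, turned up to 0.12 rad. Fully home, its origin is at bay x = +50 mm.
- bay_full: The other bay, of the same shape and frame; the white jar with a red lid stands in it.
- full_barrier (a joint): The other bay's barrier; reads as the first, must stay shut (0).
- jar: White jar with a red lid, 68 mm in diameter, 88 mm high, standing in the other bay; bystander. Origin under its centre.
- beaker: Small glass beaker, 46 mm in diameter, 59 mm high, bystander. Origin under its centre.
- counter: Round chromed tally counter, 63 x 62 x 26 mm, bystander. Origin under its centre.
- timer: White lab timer, 62 x 66 x 18 mm, bystander. Origin under its centre.
- marker: Marker pen lying on the bench, 15 x 134 x 12 mm, long along its own y, bystander. Origin under its centre.
Not all that is in view belongs to the job. Of the things that look like the store_box, take the one that is farthest to the robot's left at the start.

How it is judged (in metres and radians):
On the way:
1. the empty bay's barrier stays raised by itself, untouched, with the box still outside (value of joint empty_barrier above 1.5 rad and x of store_box in the frame of bay_empty below -0.03 m and contact force between bay_empty and the fingers below 0.2 N and contact force between bay_empty and the arm below 0.2 N), for 0.3 s.
At the end, for the whole second after the job is handed in: The empty bay's barrier stands raised by itself (over 1.5 rad), the box stands flat on the bench between the rails within 6 mm of its fully home position against the end stop, at rest, and the other barrier is shut (under 0.08 rad) (value of joint empty_barrier above 1.5 rad and value of joint full_barrier below 0.08 rad and x of store_box in the frame of bay_empty between 0.044 and 0.056 m and y of store_box in the frame of bay_empty between -0.012 and 0.012 m and height (world z) of store_box below 0.005 m and angle between store_box's own z axis and vertical below 0.1 rad and linear speed of store_box below 0.02 m/s and contact force between bay_empty and the fingers below 0.2 N and contact force between bay_empty and the arm below 0.2 N); the robot touches nothing.
It fails at once if the box is lifted more than 12 mm or tipped more than 0.35 rad (height (world z) of store_box above 0.012 m or angle between store_box's own z axis and vertical above 0.35 rad).
It fails at once if the other bay's barrier is raised more than 0.15 rad (value of joint full_barrier above 0.15 rad).
It fails at once if a bystander (jar, beaker, counter, timer, marker pen) is moved more than 20 mm or tipped over 0.35 rad (distance of any of jar, beaker, counter, timer, marker from where it was at the start of the episode above 0.02 m or angle between any of jar, beaker, counter, timer, marker's own z axis and vertical above 0.35 rad).
It also fails if it takes over 51 s, if anything falls off the work surface, if the arm or the gripper's body presses on something with over 40 N, if the wrist force passes 120 N, or if a joint passes its speed limit or range.

## Robot

A 6-joint arm with a two-finger parallel gripper is mounted at the origin on a cart in front of the work surface, level with it; the furniture and walls round the work are solid. World frame = base frame: x ahead of the robot, y to its left, z up, the work surface at z = 0. Lengths are in mm, angles in rad, forces in N, time in s.
With the tool pointing down it reaches from about 300 to 775 mm from the base axis. Payload 14.6 kg.
Tool frame: the origin (TCP) lies midway between the tips of the shut fingers; the grasp point (between the pads) lies 19 mm behind it (manip.hold_point_z is the distance from the TCP to the grasp point, in mm); z points along the fingers, y is the line along which they close (so a half turn about z gives the same grasp; the last joint's range is limited). The gripper opens to 94 mm and grips with 3 to 60 N. Pads are 16 mm wide; open, the fingers measure 119 mm over their backs; the gripper's body (75 mm by 177 mm) begins 78 mm behind the grasp point.
Start: joints at [1.122, 0.3, 1.521, -0, 1.321, -0.067], TCP at [204.922, 510.388, 205.446] pointing down, gripper open.
Joint ranges: [-3.03, 3.03], [-0.79, 2.21], [0.23, 2.52], [-1.04, 4.18], [0, 3.07], [-2.55, 2.55]. Speed limits (rad/s): [2.22, 2.22, 2.57, 3.14, 3.14, 3.14].

## Interface

Orientations are given as a unit quaternion [x, y, z, w].
In Python, from station import telemetry, cams, manip gives the robot as it stands. The module is installed in compiled form; this text tells all that it offers.
- The arm moves only by the tool servo_tool, never from a script. Its argument "rows" is a list of rows, each an object of numbers: "x", "y", "z": the shift along the tool's x, y, z in m; "twist": the turn about the tool's z in degrees. In form: [{"x": .., "y": .., "z": .., "twist": ..}, ...]. A call has 1 to 20 rows; each row is the pose to reach, as a shift and turn from the pose commanded when the call began, along the tool's axes at that moment; what a row does not reach only later rows make up. A row lasts 1/10 s, in which the tool goes at most 50 mm and 8.59 degrees, less where a joint would pass 70% of its speed; a pose out of reach is approached as far as the arm can. A call with a gripper value outside its range is refused whole. "grip" is the finger opening in m, from 0 to 0.094, set as the call begins (left out, the last holds). The fingers move at their own pace and stop on an object; the grip force is fixed at half the most. Time passes only in rows, so rows that repeat a pose let the fingers close. It gives the time, the measured TCP pose, the force, the opening and the grip force at its end, in the units of the state.
- telemetry.observe(): the state, without advancing time (a new reading comes with each control period).
- cams.capture(name): name is "scene" or "top" or "wrist"; returns a dict with "pixels" (420x560x3 uint8, red, green, blue), "z_map" (420x560 float32, mm along the optical axis (not along the pixel's ray), 0 where there is no reading), "fovy" (degrees; the focal length in pixels is half the picture's height over the tangent of half this angle, whatever the lens; pixels are square), "cx", "cy" (the principal point, pixels), "eye" and "attitude" of the camera in the world; the wrist camera has in their place "tool_from_camera" (4x4, takes a point from camera to tool coordinates, whose origin is the TCP and whose axes are the flange's). Camera axes: x right, y down, z forward; pixel columns grow to the right and rows downward; lengths in mm; the calibration is good to about 2 mm. A picture is of the moment at which its call begins: read the wrist's pose just before it.
- manip.hand_in(): hands the job in; it is judged then, once.
Trained networks look in a picture, given as the dict that the camera call returned (one of the last four; its "shot" number tells which), for a name from the list of things; names that differ only in an ending like _2 or _b are one class to them, and where a whole thing is asked for, a point or a joint stands for the part that bears it (a point fixed in the world has none). Each returns a list of dicts, best first, with "p" (0 to 1); they miss things now and then, are a little off and sometimes report something else, mostly with a low value. They report only what shows in the picture. A call takes as long as a camera call. They do not tell look-alikes from the thing itself.
- cams.search_frame(picture, query): "centre" ([x, y, z] in mm, in the coordinates of the camera as it stood for that picture, good to about 4 mm: the middle of the surface that is visible of it).
- cams.trace(picture, query): "mask" (420x560 bool, what is visible of it).
The state is a dict: "t": time; "joint_pos": joint angles; "qvel": joint speeds; "effort": joint torques, N m; "tcp_pos": TCP position; "eef_rot": TCP orientation; "wrist_force": force on the tool from outside, world axes, zero at the start; "ft_torque": the same for the moment, N m; "width": finger opening in mm; "grasp_force": force on a finger pad.
Only numpy, scipy, OpenCV 4.12 (cv2) and the standard library are available. Lean on these libraries where they do the work, as an engineer would, in place of code of your own. Each camera call takes 0.05 s, during which the arm holds its last target. There are 200 camera calls.

## Working session

There is one attempt and no reset: what is moved stays moved. The work goes in short steps, Python scripts to look and compute and a tool call to move; the robot and the scene stay as the last step left them, time stands still between calls to the robot, and variables do not carry over. Pictures are saved under pics/ and viewed, at most 10 in all, crops included, and the job is handed in when it is done.

Besides the shell and the picture viewer there is one more tool, called by a JSON object that holds its "fn" and its "kwargs", one argument or row to a line. servo_tool: Moves the arm, as the interface text tells. Its arguments: {"type":"object","properties":{"rows":{"type":"array","items":{"type":"object","properties":{"x":{"type":"number"},"y":{"type":"number"},"z":{"type":"number"},"twist":{"type":"number"}}}},"grip":{"type":"number"}},"required":["rows"]}

```bash
mkdir -p pics; cat > h.py <<'E'
import numpy as np, cv2
from scipy.spatial.transform import Rotation as R
from station import telemetry, cams, manip
def att(c):
    a=np.array(c["attitude"],float)
    return a if a.shape==(3,3) else R.from_quat(a).as_matrix()
def foc(c): return 210/np.tan(np.radians(c["fovy"])/2)
def cloud(c):
    v,u=np.mgrid[0:420,0:560]; z=c["z_map"].astype(float); f=foc(c)
    p=np.stack([(u-c["cx"])/f*z,(v-c["cy"])/f*z,z],-1)
    return p@att(c).T+np.array(c["eye"])
def w(c,p): return att(c)@np.array(p)+np.array(c["eye"])
def save(c,n,crop=None,s=1):
    i=c["pixels"][:,:,::-1]
    if crop: i=i[crop[1]:crop[3],crop[0]:crop[2]]
    cv2.imwrite("pics/"+n,cv2.resize(i,None,fx=s,fy=s,interpolation=cv2.INTER_CUBIC))
E
python3 - <<'E'
from h import *
s=telemetry.observe(); print(s["t"],s["tcp_pos"],s["eef_rot"])
for n in ("top","scene"):
    c=cams.capture(n); save(c,n+"0.png"); print(n,c["eye"],c["attitude"],c["fovy"])
    for q in ("store_box","bay_empty","empty_barrier","empty_barrier_end","empty_barrier_hinge","jar","beaker","counter","timer","marker"):
        print(q,[(np.round(w(c,d["centre"])).tolist(),round(d["p"],2)) for d in cams.search_frame(c,q)])
E
```

```text
0.0 [204.81543232 510.1540316  204.88734486] [ 1.89721697e-01  9.81837743e-01 -5.57317445e-04 -1.18357065e-04]
top [ 453.24231181   71.59144615 1085.03340993] [ 0.7147565  -0.69637372  0.03819322 -0.05223087] 52.08764792598597
store_box [([686.0, 59.0, 54.0], 0.96), ([552.0, 233.0, 50.0], 0.63)]
bay_empty [([619.0, 291.0, 74.0], 0.87)]
empty_barrier [([611.0, 296.0, 82.0], 0.74)]
empty_barrier_end [([612.0, 294.0, 81.0], 0.78)]
empty_barrier_hinge [([618.0, 294.0, 80.0], 0.69)]
jar [([666.0, -99.0, 88.0], 0.74), ([620.0, 291.0, 78.0], 0.45), ([618.0, -73.0, 83.0], 0.39)]
beaker [([610.0, 290.0, 82.0], 0.66), ([472.0, 24.0, 13.0], 0.52)]
counter [([463.0, 397.0, 26.0], 0.67), ([607.0, 293.0, 82.0], 0.36)]
timer [([441.0, -240.0, 19.0], 0.78), ([666.0, -102.0, 86.0], 0.59)]
marker [([474.0, 26.0, 13.0], 0.59)]
scene [ -10.88685748 -838.33899564  586.75887926] [ 0.8127956  -0.2332631   0.14462815 -0.51384272] 53.66693907003798
store_box [([680.0, 48.0, 28.0], 0.66), ([543.0, 209.0, 39.0], 0.64)]
bay_empty [([613.0, 243.0, 59.0], 0.74)]
empty_barrier [([607.0, 267.0, 78.0], 0.69), ([620.0, -99.0, 56.0], 0.53)]
empty_barrier_end [([611.0, 264.0, 83.0], 0.98)]
empty_barrier_hinge [([613.0, 234.0, 57.0], 0.78)]
jar [([650.0, -122.0, 75.0], 0.85)]
beaker [([464.0, 88.0, 41.0], 0.91)]
counter [([462.0, 393.0, 16.0], 0.62)]
timer [([431.0, -252.0, 15.0], 0.61)]
marker [([469.0, 13.0, 9.0], 0.63)]
```

View pics/top0.png

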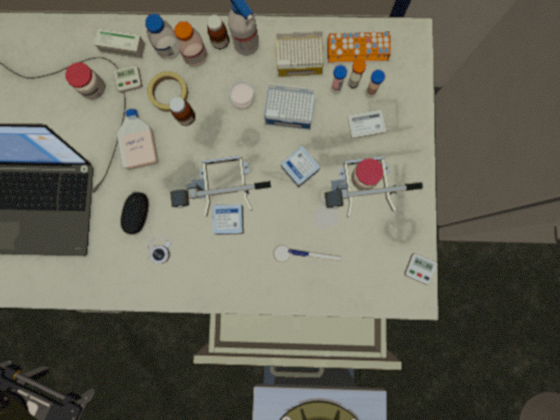

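View pics/scene0.png

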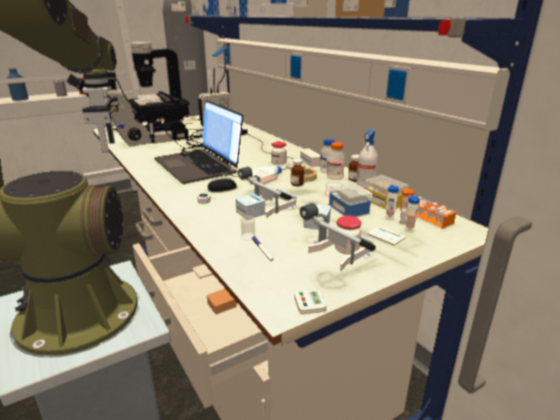

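The top view shows two box look-alikes: one at (228,219) in front of the empty left bay, and one at (300,166) between the bays. The one at (228,219) is farthest left and stands before the empty bay, so it's the target. The barrier's counterweight is at (180,198) and its sleeve at (262,185). The beaker is at (281,254). I'll confirm with a crop and measure.

```bash
python3 - <<'E'
from h import *
P=[];B=[];Rl=[]
c=cams.capture("top"); save(c,"crop1.png",(160,140,340,280),4)
p=cloud(c); x,y,z=p[...,0],p[...,1],p[...,2]; rgb=c["pixels"].astype(int)
v,u=np.mgrid[0:420,0:560]
roi=(u>165)&(u<275)&(v>150)&(v<245)
# bar: z 65-95
m=roi&(z>68)&(z<100)&(v<215)
q=p[m]; print("bar n",len(q)); (vx,vy,x0,y0)=cv2.fitLine(q[(q[:,1]<280)][:,:2].astype(np.float32),cv2.DIST_HUBER,0,.01,.01).ravel()
print("bar dir",vx,vy,x0,y0,"ang",np.arctan2(vx,-vy)*-1, "y range",q[:,1].min(),q[:,1].max(), q[:,2].max())
e=q[q[:,1]<q[:,1].min()+38]; print("sleeve",e.mean(0),np.percentile(e[:,2],95),"endmin",q[q[:,1].argmin()])
cw=q[q[:,1]>275]; print("cw",cw.min(0),cw.max(0))
# box top
m=roi&(z>45)&(z<60)&(v>195)&(u>205)&(u<250); q=p[m].astype(np.float32)
print("box",len(q),cv2.minAreaRect(q[:,:2]),q[:,2].mean())
# stop / rails
m=roi&(z>28)&(z<42)&(v<175); q=p[m]; print("stop",len(q),q.min(0),q.max(0),cv2.minAreaRect(q[:,:2].astype(np.float32)))
m=roi&(z>17)&(z<29); q=p[m].astype(np.float32)
n,l=cv2.connectedComponents(m.astype(np.uint8))
for i in range(1,n):
    k=l==i
    if k.sum()>15: print("rail",k.sum(),np.round(p[k].mean(0)),cv2.minAreaRect(p[k][:,:2].astype(np.float32)))
for n,r in (("beaker",(270,292,244,266)),("decoy",(282,322,145,188)),("counter",(145,172,240,268))):
    k=(u>r[0])&(u<r[1])&(v>r[2])&(v<r[3])&(z>8); print(n,p[k].min(0),p[k].max(0))
E
```

```text
bar n 590
bar dir 0.15506029 -0.987905 621.7509 201.54134 ang -0.15568848 y range 128.7868027766135 351.13280411682115 99.79092553522935
sleeve [630.31319319 147.4329763   82.71472153] 86.57200789487744 endmin [632.05195376 128.78680278  86.20123716]
cw [570.64356555 275.46039884  70.94343187] [630.59184825 351.13280412  99.79092554]Traceback (most recent call last):
  File "<stdin>", line 15, in <module>
cv2.error: OpenCV(4.12.0) /io/opencv/modules/imgproc/src/convhull.cpp:143: error: (-215:Assertion failed) total >= 0 && (depth == CV_32F || depth == CV_32S) in function 'convexHull'
```

View pics/crop1.png

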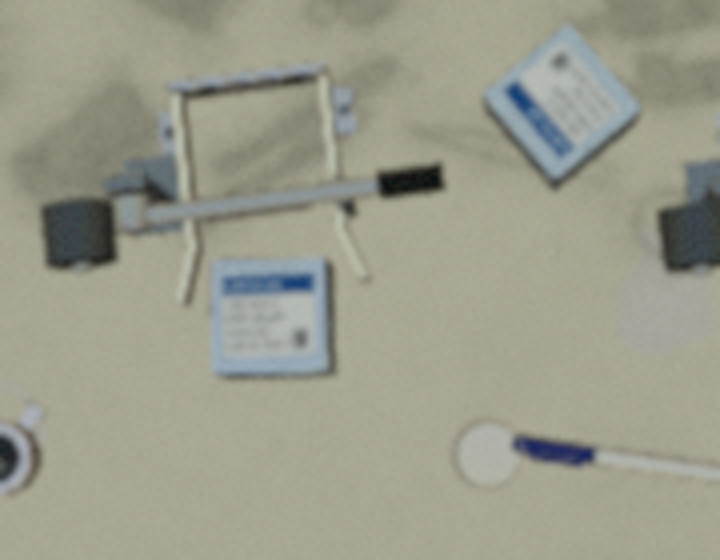

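The crop confirms the blue lidded box before the empty bay, centred at crop (270,318), with the decoy at (562,105). The lane is clear.

```bash
python3 - <<'E'
from h import *
c=cams.capture("top")
p=cloud(c); z=p[...,2]; f=foc(c)
v,u=np.mgrid[0:420,0:560]
k=(u>213)&(u<243)&(v>205)&(v<234)&(z>30); print("box z",np.percentile(z[k],[5,50,95]))
k=(u>208)&(u<250)&(v>202)&(v<240)&(z>35)&(z<66); n,l=cv2.connectedComponents(k.astype(np.uint8)); b=l==l[219,228]
print("box",b.sum(),cv2.minAreaRect(p[b][:,:2].astype(np.float32)))
def px(u,v,h):
    r=att(c)@np.array([(u-c["cx"])/f,(v-c["cy"])/f,1]); e=np.array(c["eye"]); return np.round((e+r*(h-e[2])/r[2])[:2],1)
C=lambda a,b:(160+a/4,140+b/4)
for n,a,b,h in (("box c",(270),318,53),("box TL",213,260,53),("TR",329,257,53),("BR",331,375,53),("BL",215,377,53),("sleeve far",441,176,80),("sleeve near",380,183,80),("bar L",150,214,80),("stop L",172,88,34),("stop R",325,70,34),("railL k",195,237,24),("railR k",338,212,24),("mouthL",184,300,24),("mouthR",366,277,24),("decoyL",486,98,53),("decoyB",555,184,53)):
    print(n,px(*C(a,b),h))
for n,r in (("beaker",(270,288,244,266)),("counter",(140,175,240,268))):
    k=(u>r[0])&(u<r[1])&(v>r[2])&(v<r[3])&(z>10); print(n,p[k].min(0),p[k].max(0)) if k.any() else print(n,0)
E
```

```text
box z [47.65729055 53.35881595 56.66900522]
box 855 ((551.5621948242188, 232.0233154296875), (70.27687072753906, 69.31787109375), 3.3430168628692627)
box c [548.5 230.7]
box TL [582.9 267. ]
TR [586.5 196.5]
BR [515.  192.5]
BL [512.  262.4]
sleeve far [633.2 128.5]
sleeve near [628.1 164.7]
bar L [606.1 300.8]
stop L [693.3 301.7]
stop R [707.1 206. ]
railL k [600.8 284.5]
railR k [618.8 195.5]
mouthL [561.  289.4]
mouthR [578.3 176.4]
decoyL [687.2 104. ]
decoyB [634.7  60.5]
beaker [450.06184036  84.31157476  10.18878567] [491.63116294 120.43441562  62.71573517]
counter [439.17933395  71.59144615  10.0376859 ] [ 494.29812213  433.62117202 1085.03340993]
```

```bash
cat >> h.py <<'E'
th=0.155; O=np.array([615.5,242.4,0]); BX=np.array([np.cos(th),np.sin(th),0]); BY=np.array([-np.sin(th),np.cos(th),0])
def go(*T):
    "tool shift (m) and twist to bay-frame targets (mm), tool y along bay x"
    s=telemetry.observe(); r=R.from_quat(s["eef_rot"]); P=np.array(s["tcp_pos"])
    d=P-O; print("bay now",np.round([d@BX,d@BY,d[2]],1),"F",np.round(s["wrist_force"],2),"t",s["t"],"w",s["width"])
    b=r.inv().apply(BX); print("twist",np.degrees(np.arctan2(-b[0],b[1])))
    for t in T: print(t,np.round(r.inv().apply(O+t[0]*BX+t[1]*BY+np.array([0,0,t[2]])-P)/1000,4))
E
python3 -c "
from h import *
go((-60,-98,205),(-60,-98,100),(-45,-98,60))"
```

```text
bay now [-364.3  328.2  205.5] F [ 0.39 -0.16 -0.11] t 1.2 w 93.80981042535751
twist 59.24473552740862
(-60, -98, 205) [-0.4794 -0.2106  0.0005]
(-60, -98, 100) [-0.4794 -0.2107  0.1055]
(-45, -98, 60) [-0.4923 -0.203   0.1455]
```

{"fn": "servo_tool", "kwargs": {
  "rows": [
    {"x": -0.04, "y": -0.0175, "twist": 5},
    {"x": -0.08, "y": -0.035, "twist": 10},
    {"x": -0.12, "y": -0.053, "twist": 15},
    {"x": -0.16, "y": -0.07, "twist": 20},
    {"x": -0.2, "y": -0.088, "twist": 25},
    {"x": -0.24, "y": -0.105, "twist": 30},
    {"x": -0.28, "y": -0.123, "twist": 35},
    {"x": -0.32, "y": -0.14, "twist": 40},
    {"x": -0.36, "y": -0.158, "twist": 45},
    {"x": -0.4, "y": -0.176, "twist": 50},
    {"x": -0.44, "y": -0.193, "twist": 55},
    {"x": -0.479, "y": -0.211, "twist": 59.2},
    {"x": -0.479, "y": -0.211, "z": 0.04, "twist": 59.2},
    {"x": -0.479, "y": -0.211, "z": 0.07, "twist": 59.2},
    {"x": -0.479, "y": -0.211, "z": 0.1, "twist": 59.2},
    {"x": -0.479, "y": -0.211, "z": 0.1, "twist": 59.2},
    {"x": -0.479, "y": -0.211, "z": 0.1, "twist": 59.2}
  ],
  "grip": 0
}}

```text
invalid input
```

```bash
python3 -c "
from h import *
go((-60,-98,60),(-45,-98,60),(-21.5,-98,60))
c=cams.capture('wrist'); save(c,'w1.png')"
```

```text
bay now [-364.3  328.2  205.5] F [ 0.39 -0.16 -0.11] t 1.2 w 93.80981042535751
twist 59.24473552740862
(-60, -98, 60) [-0.4794 -0.2107  0.1455]
(-45, -98, 60) [-0.4923 -0.203   0.1455]
(-21.5, -98, 60) [-0.5125 -0.191   0.1455]
```

View pics/w1.png

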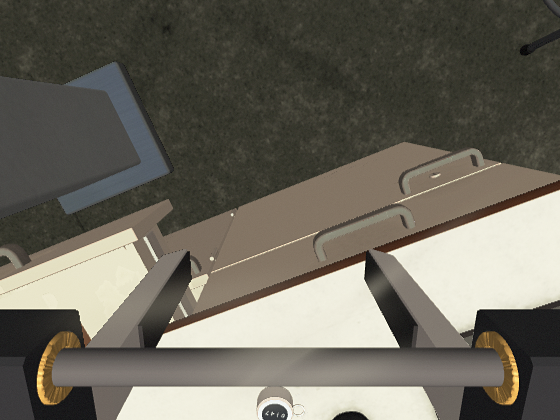

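The move was refused, probably because some fields were left out. The wrist view still shows the start pose: open fingers at (170,280) and (390,280), with the bench edge ahead.

{"fn": "servo_tool", "kwargs": {
  "rows": [
    {"x": -0.04, "y": -0.0175, "z": 0, "twist": 5},
    {"x": -0.08, "y": -0.035, "z": 0, "twist": 10},
    {"x": -0.12, "y": -0.053, "z": 0, "twist": 15},
    {"x": -0.16, "y": -0.07, "z": 0, "twist": 20},
    {"x": -0.2, "y": -0.088, "z": 0, "twist": 25},
    {"x": -0.24, "y": -0.105, "z": 0, "twist": 30},
    {"x": -0.28, "y": -0.123, "z": 0, "twist": 35},
    {"x": -0.32, "y": -0.14, "z": 0, "twist": 40},
    {"x": -0.36, "y": -0.158, "z": 0, "twist": 45},
    {"x": -0.4, "y": -0.176, "z": 0, "twist": 50},
    {"x": -0.44, "y": -0.193, "z": 0, "twist": 55},
    {"x": -0.479, "y": -0.211, "z": 0, "twist": 59.2},
    {"x": -0.479, "y": -0.211, "z": 0.04, "twist": 59.2},
    {"x": -0.479, "y": -0.211, "z": 0.07, "twist": 59.2},
    {"x": -0.479, "y": -0.211, "z": 0.1, "twist": 59.2},
    {"x": -0.479, "y": -0.211, "z": 0.1, "twist": 59.2},
    {"x": -0.479, "y": -0.211, "z": 0.1, "twist": 59.2}
  ],
  "grip": 0
}}

```text
t: 2.95
tcp_pos: [571.1, 136.2, 106.2]
eef_rot: [0.65, 0.76, 0.0, 0.0]
wrist_force: [-0.5, -1.3, -0.5]
width: 0.1
grasp_force: 0.0
```

```bash
python3 -c "
from h import *
go((-60,-98,60),(-45,-98,60),(-21.5,-98,60))
c=cams.capture('wrist'); save(c,'w2.png')"
```

```text
bay now [-60.3 -98.1 106.2] F [-0.53 -1.3  -0.47] t 2.95 w 0.13615247362491067
twist 0.04987167275322793
(-60, -98, 60) [0.0001 0.0003 0.0462]
(-45, -98, 60) [0.     0.0153 0.0462]
(-21.5, -98, 60) [0.     0.0388 0.0462]
```

View pics/w2.png

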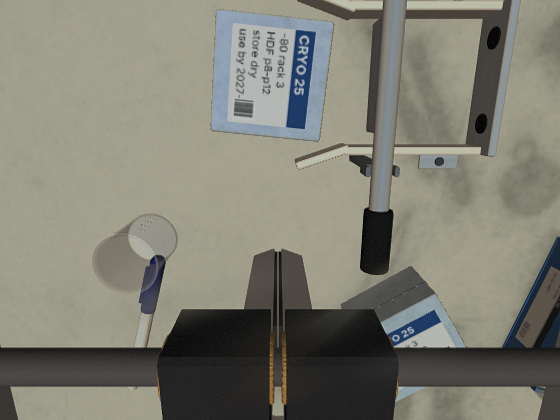

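The wrist view shows the closed fingertips at (278,250), level with the sleeve at (377,240). The box is at (272,75) and the beaker at (140,250), so both are clear. I'll go down and make gentle contact.

{"fn": "servo_tool", "kwargs": {
  "rows": [
    {"x": 0, "y": 0, "z": 0.03, "twist": 0},
    {"x": 0, "y": 0.01, "z": 0.048, "twist": 0},
    {"x": 0, "y": 0.022, "z": 0.048, "twist": 0},
    {"x": 0, "y": 0.028, "z": 0.048, "twist": 0},
    {"x": 0, "y": 0.031, "z": 0.048, "twist": 0},
    {"x": 0, "y": 0.033, "z": 0.048, "twist": 0},
    {"x": 0, "y": 0.035, "z": 0.048, "twist": 0},
    {"x": 0, "y": 0.035, "z": 0.048, "twist": 0}
  ]
}}

```text
t: 3.8
tcp_pos: [605.5, 141.6, 57.8]
eef_rot: [0.65, 0.76, 0.0, 0.0]
wrist_force: [-0.4, 0.0, -0.0]
width: 0.4
grasp_force: 0.0
```

{"fn": "servo_tool", "kwargs": {
  "rows": [
    {"x": 0, "y": 0.002, "z": 0, "twist": 0},
    {"x": 0, "y": 0.004, "z": 0, "twist": 0},
    {"x": 0, "y": 0.004, "z": 0, "twist": 0}
  ]
}}

```text
t: 4.1
tcp_pos: [609.5, 142.2, 57.4]
eef_rot: [0.65, 0.76, 0.0, 0.0]
wrist_force: [-0.2, 0.5, -0.4]
width: 0.9
grasp_force: 0.0
```

{"fn": "servo_tool", "kwargs": {
  "rows": [
    {"x": 0, "y": 0.0015, "z": 0, "twist": 0},
    {"x": 0, "y": 0.003, "z": 0, "twist": 0},
    {"x": 0, "y": 0.003, "z": 0, "twist": 0}
  ]
}}

```text
t: 4.4
tcp_pos: [610.5, 142.4, 57.2]
eef_rot: [0.65, 0.76, -0.002, -0.002]
wrist_force: [-15.7, -4.3, 8.7]
width: 0.5
grasp_force: 8.1
```

{"fn": "servo_tool", "kwargs": {
  "rows": [
    {"x": 0.0001, "y": 0, "z": -0.005, "twist": 0},
    {"x": 0.0005, "y": 0, "z": -0.012, "twist": 0},
    {"x": 0.001, "y": 0, "z": -0.018, "twist": 0},
    {"x": 0.002, "y": 0, "z": -0.025, "twist": 0},
    {"x": 0.003, "y": 0, "z": -0.032, "twist": 0},
    {"x": 0.003, "y": 0, "z": -0.032, "twist": 0}
  ]
}}

```text
t: 5.0
tcp_pos: [609.9, 145.5, 89.1]
eef_rot: [0.65, 0.76, -0.002, -0.002]
wrist_force: [-11.7, -1.6, -1.0]
width: 0.4
grasp_force: 5.8
```

```bash
cat > bar.py <<'E'
from h import *
go()
c=cams.capture('top'); p=cloud(c)-O; bx,by,z=p@BX,p@BY,p[...,2]
k=(abs(bx)<20)&(by>-140)&(by<110)&(z>82)&(z<270)
for a in range(-130,110,20):
    j=k&(by>=a)&(by<a+20)
    if j.sum()>3: print(a,j.sum(),np.round(np.percentile(z[j],[20,50,90])),round(np.median(bx[j]),1))
E
python3 bar.py
```

```text
bay now [-20.4 -94.8  89.1] F [-11.74  -1.6   -0.98] t 5.0 w 0.39379536890822264
twist 0.062008998195853815
10 41 [88. 89. 92.] 0.3
30 40 [85. 87. 90.] 0.4
50 64 [83. 85. 92.] 3.9
70 119 [ 86.  98. 109.] -2.0
90 109 [113. 114. 117.] -5.9
```

{"fn": "servo_tool", "kwargs": {
  "rows": [
    {"x": 0.002, "y": 0, "z": -0.009, "twist": 0},
    {"x": 0.0055, "y": 0, "z": -0.02, "twist": 0},
    {"x": 0.0095, "y": 0, "z": -0.031, "twist": 0},
    {"x": 0.014, "y": 0, "z": -0.041, "twist": 0},
    {"x": 0.0195, "y": 0, "z": -0.051, "twist": 0},
    {"x": 0.026, "y": 0, "z": -0.061, "twist": 0},
    {"x": 0.026, "y": 0, "z": -0.061, "twist": 0}
  ]
}}

```text
t: 5.75
tcp_pos: [605.9, 171.7, 150.7]
eef_rot: [0.65, 0.76, -0.002, -0.002]
wrist_force: [-13.7, -3.4, 0.9]
width: 0.4
grasp_force: 7.0
```

```bash
python3 bar.py
```

```text
bay now [-20.4 -68.4 150.7] F [-13.74  -3.36   0.9 ] t 5.75 w 0.4081007848927937
twist 0.08757993856874782
-10 21 [ 96. 123. 128.] -1.5
10 9 [ 86. 116. 121.] -1.3
50 35 [85. 86. 94.] 5.9
70 79 [84. 87. 93.] 1.4
90 115 [ 97. 100. 103.] -5.8
```

{"fn": "servo_tool", "kwargs": {
  "rows": [
    {"x": 0.008, "y": 0, "z": -0.011, "twist": 0},
    {"x": 0.017, "y": 0, "z": -0.021, "twist": 0},
    {"x": 0.026, "y": 0, "z": -0.03, "twist": 0},
    {"x": 0.036, "y": 0, "z": -0.038, "twist": 0},
    {"x": 0.047, "y": 0, "z": -0.046, "twist": 0},
    {"x": 0.058, "y": 0, "z": -0.052, "twist": 0},
    {"x": 0.068, "y": 0, "z": -0.055, "twist": 0},
    {"x": 0.068, "y": 0, "z": -0.055, "twist": 0}
  ]
}}

```text
t: 6.6
tcp_pos: [595.4, 239.0, 206.1]
eef_rot: [0.65, 0.76, -0.002, -0.001]
wrist_force: [-16.7, -7.0, 7.8]
width: 0.4
grasp_force: 8.8
```

```bash
python3 bar.py
```

```text
bay now [-20.4  -0.3 206.1] F [-16.7   -6.98   7.81] t 6.6 w 0.3521955497214935
twist 0.10422461374395953
90 21 [83. 84. 86.] -9.0
```

{"fn": "servo_tool", "kwargs": {
  "rows": [
    {"x": 0.003, "y": -0.01, "z": 0, "twist": 0},
    {"x": 0.003, "y": -0.03, "z": 0, "twist": 0},
    {"x": -0.02, "y": -0.06, "z": 0, "twist": 0},
    {"x": -0.06, "y": -0.1, "z": 0, "twist": 0},
    {"x": -0.06, "y": -0.12, "z": 0, "twist": 0},
    {"x": -0.06, "y": -0.12, "z": 0, "twist": 0},
    {"x": -0.06, "y": -0.12, "z": 0, "twist": 0},
    {"x": -0.06, "y": -0.12, "z": 0, "twist": 0}
  ]
}}

```text
t: 7.45
tcp_pos: [488.6, 161.0, 205.4]
eef_rot: [0.65, 0.76, 0.0, 0.0]
wrist_force: [0.2, 0.6, 0.4]
width: 0.4
grasp_force: 0.0
```

```bash
python3 bar.py; python3 - <<'E'
from h import *
c=cams.capture("top"); p=cloud(c)-O; bx,by,z=p@BX,p@BY,p[...,2]
k=(abs(bx)<25)&(by>0)&(by<150)&(z>150)&(z<270); print("raised",k.sum(), p[k].mean(0)@BX if k.any() else 0,by[k].mean() if k.any() else 0, z[k].max() if k.any() else 0)
a=c["pixels"][140:280,150:330]; c2=cams.capture("scene"); b=c2["pixels"][140:280,150:330]
cv2.imwrite("pics/r.png",cv2.resize(np.vstack([a,b])[:,:,::-1],None,fx=2.1,fy=2.1))
E
```

```text
bay now [-137.9  -60.9  205.4] F [0.24 0.55 0.35] t 7.45 w 0.3964017940526512
twist 0.06156511892463514
30 23 [125. 139. 160.] 0.1
50 95 [ 91. 144. 181.] -0.8
70 131 [122. 166. 202.] -1.6
90 141 [231. 251. 261.] -2.2
raised 278 -0.9278080124354309 86.83842437361983 263.25768775193
```

View pics/r.png

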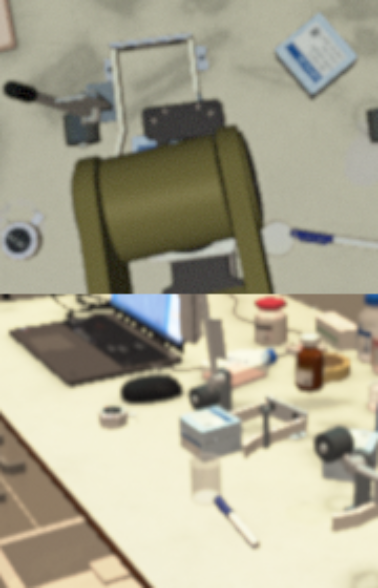

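The bar stays raised by itself: top pane, sleeve at (18,90), tip height about 260 mm. The box hasn't moved. Next I'll go down behind the box at bay (-138, -8).

{"fn": "servo_tool", "kwargs": {
  "rows": [
    {"x": 0.03, "y": 0, "z": 0.02, "twist": 0},
    {"x": 0.053, "y": 0, "z": 0.06, "twist": 0},
    {"x": 0.053, "y": 0, "z": 0.1, "twist": 0},
    {"x": 0.053, "y": 0, "z": 0.14, "twist": 0},
    {"x": 0.053, "y": 0, "z": 0.165, "twist": 0},
    {"x": 0.053, "y": 0, "z": 0.179, "twist": 0},
    {"x": 0.053, "y": 0, "z": 0.179, "twist": 0},
    {"x": 0.053, "y": 0.01, "z": 0.179, "twist": 0},
    {"x": 0.053, "y": 0.016, "z": 0.179, "twist": 0},
    {"x": 0.053, "y": 0.022, "z": 0.179, "twist": 0},
    {"x": 0.053, "y": 0.028, "z": 0.179, "twist": 0},
    {"x": 0.053, "y": 0.034, "z": 0.179, "twist": 0},
    {"x": 0.053, "y": 0.04, "z": 0.179, "twist": 0},
    {"x": 0.053, "y": 0.046, "z": 0.179, "twist": 0},
    {"x": 0.053, "y": 0.052, "z": 0.179, "twist": 0},
    {"x": 0.053, "y": 0.052, "z": 0.179, "twist": 0}
  ]
}}

```text
t: 9.2
tcp_pos: [531.9, 221.1, 26.4]
eef_rot: [0.65, 0.76, 0.0, 0.0]
wrist_force: [-0.6, 0.2, 0.2]
width: 0.3
grasp_force: 0.0
```

```bash
python3 - <<'E'
from h import *
go((-40,-8,26),(0,-8,26))
c=cams.capture("wrist"); save(c,"w3.png")
E
```

```text
bay now [-85.9  -8.2  26.4] F [-0.64  0.24  0.16] t 9.2 w 0.30493255028707295
twist 0.03478457204533315
(-40, -8, 26) [0.0001 0.0459 0.0004]
(0, -8, 26) [0.0001 0.0859 0.0004]
```

View pics/w3.png

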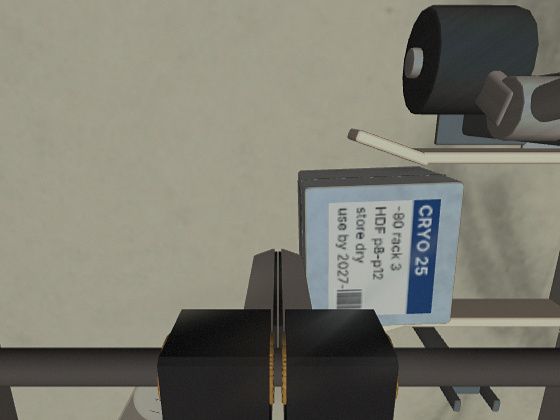

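The box, spanning (305..460, 180..325), is square and entering between the rails. I'll keep pushing to bay x of about -10.

{"fn": "servo_tool", "kwargs": {
  "rows": [
    {"x": 0, "y": 0.006, "z": 0, "twist": 0},
    {"x": 0, "y": 0.012, "z": 0, "twist": 0},
    {"x": 0, "y": 0.018, "z": 0, "twist": 0},
    {"x": 0, "y": 0.024, "z": 0, "twist": 0},
    {"x": 0, "y": 0.03, "z": 0, "twist": 0},
    {"x": 0, "y": 0.036, "z": 0, "twist": 0},
    {"x": 0, "y": 0.042, "z": 0, "twist": 0},
    {"x": 0, "y": 0.048, "z": 0, "twist": 0},
    {"x": 0, "y": 0.054, "z": 0, "twist": 0},
    {"x": 0, "y": 0.06, "z": 0, "twist": 0},
    {"x": 0, "y": 0.066, "z": 0, "twist": 0},
    {"x": 0, "y": 0.072, "z": 0, "twist": 0},
    {"x": 0, "y": 0.078, "z": 0, "twist": 0},
    {"x": 0, "y": 0.078, "z": 0, "twist": 0}
  ]
}}

```text
t: 10.65
tcp_pos: [608.9, 233.2, 26.4]
eef_rot: [0.65, 0.76, 0.0, 0.0]
wrist_force: [0.2, -0.1, -0.4]
width: -0.1
grasp_force: 0.0
```

{"fn": "servo_tool", "kwargs": {
  "rows": [
    {"x": 0, "y": 0.002, "z": 0, "twist": 0},
    {"x": 0, "y": 0.004, "z": 0, "twist": 0},
    {"x": 0, "y": 0.004, "z": 0, "twist": 0}
  ]
}}

```text
t: 10.95
tcp_pos: [612.3, 233.7, 26.5]
eef_rot: [0.65, 0.76, 0.0, 0.0]
wrist_force: [0.1, -0.7, -0.1]
width: 0.6
grasp_force: 0.2
```

{"fn": "servo_tool", "kwargs": {
  "rows": [
    {"x": 0, "y": 0.002, "z": 0, "twist": 0},
    {"x": 0, "y": 0.004, "z": 0, "twist": 0},
    {"x": 0, "y": 0.005, "z": 0, "twist": 0},
    {"x": 0, "y": 0.005, "z": 0, "twist": 0}
  ]
}}

```text
t: 11.35
tcp_pos: [617.3, 234.5, 26.4]
eef_rot: [0.65, 0.76, 0.0, 0.0]
wrist_force: [-0.5, 0.6, -0.9]
width: 0.8
grasp_force: 0.0
```

{"fn": "servo_tool", "kwargs": {
  "rows": [
    {"x": 0, "y": 0.001, "z": 0, "twist": 0},
    {"x": 0, "y": 0.002, "z": 0, "twist": 0},
    {"x": 0, "y": 0.002, "z": 0, "twist": 0}
  ]
}}

```text
t: 11.65
tcp_pos: [617.8, 235.0, 26.4]
eef_rot: [0.65, 0.76, -0.001, -0.001]
wrist_force: [-11.7, -0.9, 5.1]
width: 0.5
grasp_force: 5.5
```

Firm stop felt at about 12 N. I'll back straight out, rise and check.

{"fn": "servo_tool", "kwargs": {
  "rows": [
    {"x": 0, "y": -0.01, "z": 0, "twist": 0},
    {"x": 0, "y": -0.04, "z": 0, "twist": 0},
    {"x": 0, "y": -0.08, "z": 0, "twist": 0},
    {"x": 0, "y": -0.12, "z": 0, "twist": 0},
    {"x": 0, "y": -0.15, "z": -0.04, "twist": 0},
    {"x": 0, "y": -0.18, "z": -0.08, "twist": 0},
    {"x": 0, "y": -0.22, "z": -0.12, "twist": 0},
    {"x": 0, "y": -0.25, "z": -0.16, "twist": 0},
    {"x": 0, "y": -0.25, "z": -0.16, "twist": 0},
    {"x": 0, "y": -0.25, "z": -0.16, "twist": 0}
  ]
}}

```text
t: 12.65
tcp_pos: [372.4, 196.3, 187.7]
eef_rot: [0.65, 0.76, 0.002, 0.001]
wrist_force: [-0.0, -0.3, 0.0]
width: 0.3
grasp_force: 0.0
```

```bash
python3 - <<'E'
from h import *
go()
c=cams.capture("top"); save(c,"end.png",(140,120,340,270),4)
p=cloud(c)-O; bx,by,z=p@BX,p@BY,p[...,2]
k=(z>42)&(z<65)&(bx>0)&(bx<100)&(abs(by)<42)
print("box",k.sum(),cv2.minAreaRect(np.c_[bx[k],by[k]].astype(np.float32)),np.percentile(z[k],[10,90]))
k=(z>28)&(z<40)&(bx>82)&(bx<100)&(abs(by)<48); print("stop x",np.percentile(bx[k],[2,50,98]))
E
```

```text
bay now [-247.3   -8.   187.7] F [-0.02 -0.3   0.04] t 12.65 w 0.2986075625623939
twist 0.06749747496313564
box 813 ((48.287540435791016, 6.722036361694336), (70.90363311767578, 69.72290802001953), 5.5376763343811035) [50.60652434 55.88234809]
stop x [85.81133992 89.12172008 92.18237121]
```

View pics/end.png

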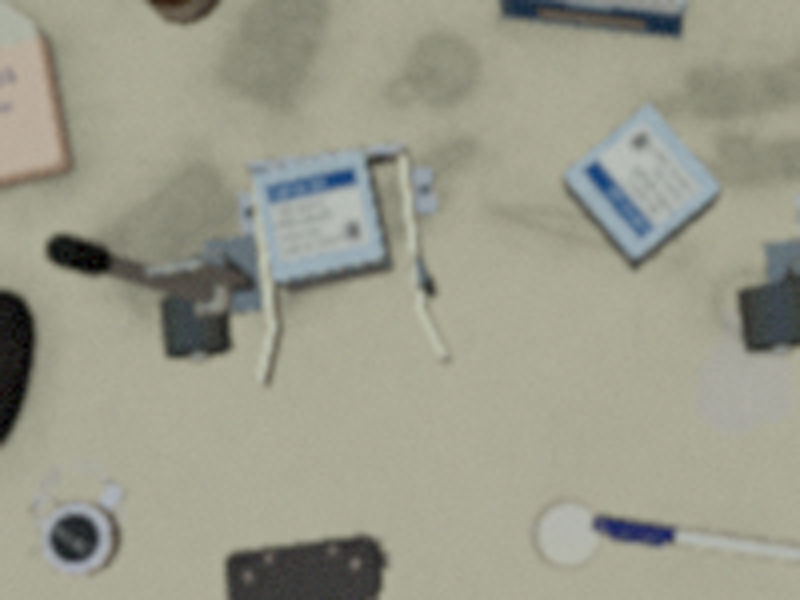

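The box is home at bay x ≈ 48 and y ≈ 7 mm, between the rails (crop centre (320,218)). The bar is still up, with its sleeve at (75,252). The beaker, counter, marker and decoy are where they were. I'm handing in.

```bash
python3 -c "
from h import *
print(manip.hand_in())"
```

```text
the job is handed in; nothing more can be done
None
```

Job handed in, result not reported: the barrier is raised and staying up by itself, and the box is against the end stop, about 2 mm short of fully home and turned slightly (3–6°), which is within tolerance. The beaker, counter and marker look unmoved; I didn't re-check the jar, timer or other barrier after the push.

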